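# Clamp a lens barrel in the clamshell jig and hold it shut with the locking pin

### The arm

A 7-joint arm with a two-finger parallel gripper is mounted at the origin on the work surface. World frame = base frame: x ahead of the robot, y to its left, z up, the work surface at z = 0. Lengths are in m, angles in rad, forces in N, time in s.
With the tool pointing down it reaches from about 0.35 to 0.9 m from the base axis. Payload 8.1 kg.
Tool frame: the origin (TCP) lies midway between the tips of the shut fingers; the grasp point (between the pads) lies 19 mm behind it (bot.grasp_offset is the z of the grasp point in the tool frame, in m); z points along the fingers, y is the line along which they close (so a half turn about z gives the same grasp; the last joint's range is limited). The gripper opens to 92 mm and grips with 3 to 60 N. Pads are 19 mm wide; open, the fingers measure 130 mm over their backs; the gripper's body (75 mm by 190 mm) begins 47 mm behind the grasp point.
Start: joints at [-0.103, 0.434, 0.025, 1.573, -0.012, 1.134, -0.075], TCP at [0.625, -0, 0.187] pointing down, gripper open.
Joint ranges: [-2.62, 2.62], [-0.44, 2.09], [-1.27, 1.32], [0.08, 2.57], [-1.32, 4.46], [0.12, 2], [-2.74, 2.74]. Speed limits (rad/s): [2.22, 2.22, 3.01, 3.01, 3.14, 3.14, 3.14].

### API

Orientations are given as a rotation vector (axis times angle).
In Python, from cell import bot, eyes gives the robot as it stands.
- The arm moves only by the tool servo_tool, never from a script. Its argument "series" is a list of rows, each an object with "claw": the opening, from 0 (shut) to 1 (fully open); "travel": the shift along the world's x, y, z in mm, a list of three; "twist": the turn about the world's z in rad. In form: [{"claw": claw, "travel": [tx, ty, tz], "twist": twist}, ...]. A call has 1 to 10 rows; each row shifts and turns the commanded pose from where the row before left it; what a row does not reach is not made up. A row lasts 1/12 s, in which the tool goes at most 41.7 mm and 7.16 degrees, less where a joint would pass 70% of its speed; a pose out of reach is approached as far as the arm can. A call with a gripper value outside its range is refused whole. The fingers move at their own pace and stop on an object; "newtons" is the grip in N (left out, the last holds). Time passes only in rows, so rows that do not move let the fingers close. It gives the time, the measured TCP pose, the force, the opening and the grip force at its end, in the units of the state.
- bot.read_state(): the state, without advancing time (a new reading comes with each control period).
- eyes.capture(name): name is "scene" or "side" or "wrist"; returns a dict with "frame" (480x640x3 uint8, blue, green, red), "fx", "fy", "cx", "cy" (pixels), "camera_from_world" (4x4, takes a point from world to camera coordinates). Camera axes: x right, y up, looking along -z (the intrinsics and any distortion apply to the point x, -y, -z); pixel columns grow to the right and rows downward; lengths in m; the calibration is good to about 2 mm. A picture is of the moment at which its call begins. There is no depth.
- bot.sign_off(): hands the job in; it is judged then, once.
Trained networks look in the newest picture that a camera, given by its name, has taken for a name from the list of things; names that differ only in an ending like _2 or _b are one class to them, and where a whole thing is asked for, a point or a joint stands for the part that bears it (a point fixed in the world has none). Each returns a list of dicts, best first, with "score" (0 to 1); they miss things now and then, are a little off and sometimes report something else, mostly with a low value. They report only what shows in the picture. A call takes as long as a camera call. They do not tell look-alikes from the thing itself.
- eyes.boxes_of(name, camera): "centre" ([column, row] in pixels, amid what is visible of it).
- eyes.tip_of(name, camera): "centre" ([column, row] in pixels: a listed point, or the origin of a listed thing).
The state is a dict: "time": time; "joint_positions": joint angles; "qd": joint speeds; "joint_efforts": joint torques, N m; "tool_pos": TCP position; "orientation": TCP orientation; "force": force on the tool from outside, world axes, zero at the start; "torque": the same for the moment, N m; "grip_width": finger opening in m; "finger_force": force on a finger pad.
Only numpy, scipy, OpenCV 4.12 (cv2) and the standard library are available. Lean on these libraries where they do the work, as an engineer would, in place of code of your own. Each camera call takes 0.05 s, during which the arm holds its last target. There are 200 camera calls.

### The job

Get the lens barrel clamped in the clamshell jig on the repair bench. First slide the barrel along its V rails until it is fully home against the end stop, then swing the jig's hinged upper half down over it, take the long locking pin (the one with the slim tall head, not the short mushroom-headed one) from the rack and push it through the hole in the upper half into the hole below. The upper half is sprung and lifts by itself, so finish while still holding the pin, pressing it down with its collar firmly on the upper half so that the jig stays fully shut; leave everything else on the bench where it is.

Things in the scene. Friction and masses are not known exactly. Their poses are not given: they have to be found in the camera images.
- jig: fixed clamshell jig, dark base 170 (x) x 200 (y) x 20 mm; origin under it, below the barrel's axis. Two aluminium V rails along y (y -95 to +32 mm, edges 38 mm above the table) carry the barrel, axis at x 0, 45 mm above the table. At x -55 a drilled block 36 x 36 mm, top at 70 mm; at x +75, away from the robot, the hinge between posts 79 mm high
- base_hole (a point): centre of the mouth of the vertical hole in the jig's block: 12 mm wide, 45 mm deep, 70 mm above the table (axes as the jig's)
- lid_hinge (a point): centre of the hinge axis, on the jig, 77 mm above the table; the axis runs along the jig's y
- lid (a joint): angle of the upper half, rad: 0 shut (level), 2.0 wide open, leaning back past the hinge. Stays where it starts (1.65 to 1.9); pushed below about 1.1 it sinks slowly by its weight (to 0.6 rad/s) and rests at about 0.09 on the spring pad on its underside, which bears on the barrel; pressing it shut takes about 8 N at its hole, and it rises when let go
- lid_hole (a point): centre of the 15 mm hole in the upper half, on its outer (upper when shut) face, 130 mm from the hinge. The upper half is an aluminium plate 70 mm wide (y), 10 mm thick, reaching 20 to 150 mm from the hinge, mid-thickness on the hinge axis; shut, its upper face is 82 mm above the table, its hole over the block's
- lid_edge (a point): middle of the upper half's free edge, mid-thickness, 150 mm from the hinge
- stop: fixed steel end stop on the jig's base, 22 mm wide and 44 mm high, its setting along the jig differs from day to day; origin at the foot of the face that meets the barrel (64 mm above the table at its top), axes as the jig's: the face looks to -y
- barrel: loose black lens barrel, plain cylinder 40 mm in diameter, 100 mm long, about 160 g, lying in the V rails; origin at its centre, its y axis along its length and towards the stop (it may roll about it). Starts 15 to 40 mm short of the stop
- barrel_front (a point): centre of the barrel's end face that must meet the stop
- barrel_back (a point): centre of the barrel's other end face, free for pushing
- rack: fixed black pin rack 130 x 46 mm, 52 mm high, with two 13 mm holes 75 mm apart along its x axis; origin under its centre
- pin: locking pin, plain steel, 70 g, standing loosely in either hole of the rack, collar on the rack's top; origin at the tip of the shank, z up along it: shank 10 mm in diameter, 45 mm long, tip chamfered; collar 24 mm wide, 4 mm thick; round head 14 mm in diameter, 36 mm tall, to grip (49 to 85 mm above the tip)
- spare: another steel pin, not for this jig: thin short shank and a flat mushroom head 30 mm wide, 12 mm thick; stands in the rack's other hole; leave it
- lens: black zoom lens standing upright, 74 mm wide, 130 mm high; leave it
- cap: black lens cap, 58 mm wide, 9 mm thick, lying flat; leave it
- screwdriver: screwdriver with a blue handle, 150 mm long, lying beyond the rack; leave it
- notes: block of sticky notes 76 x 76 x 32 mm; leave it
- spool: metal spool 54 mm wide, 38 mm high; leave it
- cup: clear pen cup 72 mm wide, 85 mm high, with pens to about 135 mm; leave it
Things that resemble listed ones, but are neither listed nor needed, are in the scene too. What is shaped like the barrel but green or yellow is not meant.

How it is judged:
By the outcome, as a careful person would: the job done as asked, in the order asked, and still so for the second after the job is handed in, while the arm keeps its last pose, push and grip.
It also fails if it takes over 67 s, if anything falls off the work surface, if the arm or the gripper's body presses on something with over 40 N, if the wrist force passes 120 N, or if a joint passes its speed limit or range.

## Working session

There is one attempt and no reset: what is moved stays moved. The work goes in short steps, Python scripts to look and compute and a tool call to move; the robot and the scene stay as the last step left them, time stands still between calls to the robot, and variables do not carry over. Pictures are saved under pics/ and viewed, at most 10 in all, crops included, and the job is handed in when it is done.

Besides the shell and the picture viewer there is one more tool, called after ">>>" in YAML: its name, and indented under it one key for each argument. servo_tool: Moves the arm, as the interface text tells. Its arguments: {"type":"object","properties":{"series":{"type":"array"},"newtons":{"type":"number"}},"required":["series"]}

```bash
ls; mkdir -p pics; cat > h.py <<'E'
from cell import bot, eyes
import numpy as np, cv2
def cam(n):
    c=eyes.capture(n); return c
def proj(c,P):
    P=np.atleast_2d(P); T=np.array(c["camera_from_world"]); q=P@T[:3,:3].T+T[:3,3]
    return np.c_[c["fx"]*q[:,0]/-q[:,2]+c["cx"], c["fy"]*(-q[:,1])/-q[:,2]+c["cy"]]
def ray(c,px):
    T=np.array(c["camera_from_world"]); R=T[:3,:3]; o=-R.T@T[:3,3]
    d=R.T@np.array([(px[0]-c["cx"])/c["fx"],-(px[1]-c["cy"])/c["fy"],-1]); return o,d/np.linalg.norm(d)
def at_z(c,px,z):
    o,d=ray(c,px); return o+d*(z-o[2])/d[2]
def tri(rs):
    A=0;b=0
    for o,d in rs:
        M=np.eye(3)-np.outer(d,d); A=A+M; b=b+M@o
    x=np.linalg.solve(A,b); return x,[np.linalg.norm((np.eye(3)-np.outer(d,d))@(x-o)) for o,d in rs]
E
python3 - <<'E'
from h import *
C={}
for n in ("scene","side","wrist"):
    c=cam(n); C[n]=c; cv2.imwrite(f"pics/{n}0.png",c["frame"]); print(n,{k:v for k,v in c.items() if k not in("frame","camera_from_world")}, ray(c,(320,240)))
    for t in ("base_hole","lid_hinge","lid_hole","lid_edge","stop","barrel","barrel_front","barrel_back","pin","spare","rack","jig"):
        print(n,t,[(np.round(r["centre"]).tolist(),round(r["score"],2)) for r in eyes.tip_of(t,n)[:3]])
s=bot.read_state();print(s["time"],s["tool_pos"],s["orientation"],bot.grasp_offset)
E
```

```text
pics
scene {'fx': 543.0553100858046, 'fy': 543.0553100858046, 'cx': 316.4331344613487, 'cy': 238.10262031844127} (array([ 1.36016191, -0.52754207,  1.08805576]), array([-0.5860596 ,  0.37565016, -0.71792834]))
scene base_hole [([396.0, 269.0], 0.71), ([285.0, 239.0], 0.56)]
scene lid_hinge [([313.0, 269.0], 0.64)]
scene lid_hole [([324.0, 247.0], 0.68)]
scene lid_edge [([328.0, 240.0], 0.57)]
scene stop []
scene barrel [([221.0, 288.0], 0.95), ([238.0, 236.0], 0.8), ([286.0, 266.0], 0.77)]
scene barrel_front [([207.0, 300.0], 0.91), ([305.0, 255.0], 0.65), ([220.0, 237.0], 0.64)]
scene barrel_back [([254.0, 231.0], 0.91), ([274.0, 269.0], 0.86), ([235.0, 274.0], 0.77)]
scene pin [([395.0, 212.0], 0.51), ([429.0, 263.0], 0.48)]
scene spare [([286.0, 240.0], 0.57), ([422.0, 218.0], 0.46), ([224.0, 350.0], 0.45)]
scene rack [([408.0, 217.0], 0.93)]
scene jig [([295.0, 270.0], 0.98)]
side {'fx': 565.3650161349659, 'fy': 565.3650161349659, 'cx': 319.7410009669804, 'cy': 237.73666396884667} (array([0.06779394, 0.90098708, 0.80843673]), array([ 0.40522586, -0.74821208, -0.52532911]))
side b
[... 699 characters left out ...]
.07664994, 0.38446359]), array([ 0.00517897, -0.27318214, -0.96194838]))
wrist base_hole [([156.0, 307.0], 0.94)]
wrist lid_hinge []
wrist lid_hole [([379.0, 386.0], 0.95)]
wrist lid_edge [([381.0, 409.0], 0.77), ([237.0, 274.0], 0.51)]
wrist stop [([224.0, 237.0], 0.77)]
wrist barrel [([228.0, 318.0], 0.55)]
wrist barrel_front [([220.0, 270.0], 0.69), ([306.0, 298.0], 0.49), ([480.0, 80.0], 0.39)]
wrist barrel_back [([235.0, 362.0], 0.96), ([191.0, 409.0], 0.95)]
wrist pin [([307.0, 294.0], 0.64), ([383.0, 411.0], 0.3)]
wrist spare []
wrist rack []
wrist jig [([237.0, 272.0], 0.92)]
1.95 [ 6.25013053e-01 -2.02560366e-05  1.86833834e-01] [2.22151262e+00 2.22133507e+00 1.87483125e-05] -0.0188
```

View pictures.

View pics/scene0.png

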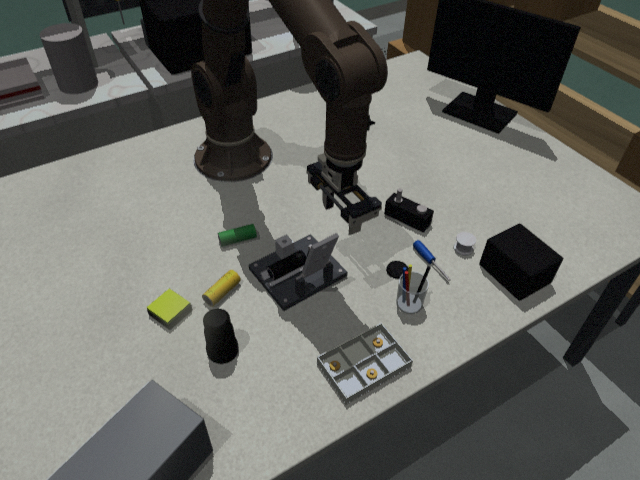

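View pics/side0.png

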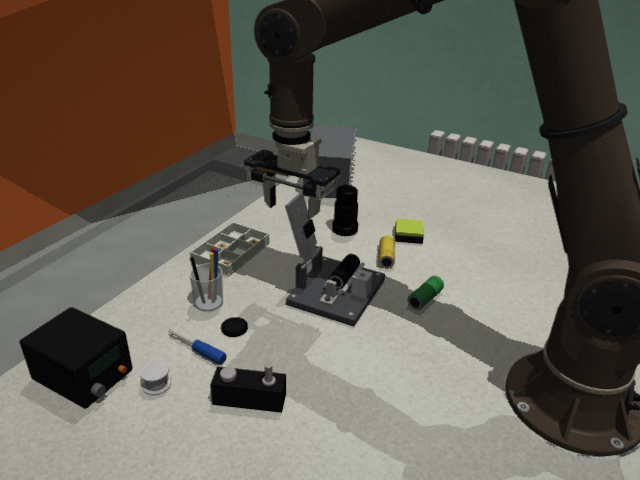

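View pics/wrist0.png

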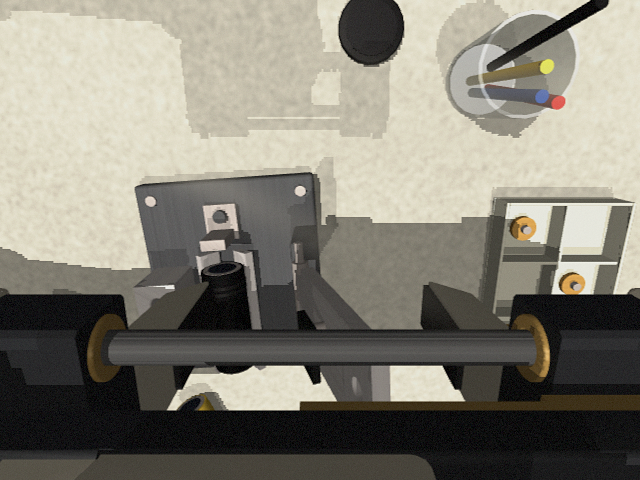

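```bash
python3 - <<'E'
from h import *
C={n:cam(n) for n in("scene","side","wrist")}
def T(**k):
    x,r=tri([ray(C[n],p) for n,p in k.items()]); return np.round(x,4),np.round(r,4)
print("base_hole",T(scene=(285,239),side=(364,275),wrist=(156,307)))
print("hinge",T(scene=(313,269),side=(310,257)))
print("lidhole",T(scene=(324,247),side=(296,205),wrist=(379,386)))
print("lidedge",T(scene=(328,240),side=(296,197),wrist=(381,409)))
print("stop",T(side=(331,297),wrist=(224,237)), at_z(C["wrist"],(224,237),.02))
print("bfront",at_z(C["wrist"],(220,270),.045))
print("bback",T(scene=(274,269),side=(351,262),wrist=(235,362)),at_z(C["wrist"],(235,362),.045))
for p in((137,187),(315,175),(150,201),(300,190)):print("corner",at_z(C["wrist"],p,.02))
print("bhw",at_z(C["wrist"],(156,307),.07),"hole small",at_z(C["wrist"],(221,216),.02))
for n in("scene","side"):
  for t in("pin","spare","rack"):
    print(n,t,[(np.round(r["centre"]).tolist(),round(r["score"],2)) for r in eyes.boxes_of(t,n)[:3]])
print("rack",T(scene=(408,217),side=(246,404)))
f=C["side"]["frame"][355:420,200:300];g=C["scene"]["frame"][180:240,375:445]
a=cv2.resize(f,(400,260),interpolation=2);b=cv2.resize(g,(400,343),interpolation=2)
h=C["scene"]["frame"][225:310,240:355];h=cv2.resize(h,(400,296),interpolation=2)
k=C["side"]["frame"][180:325,280:390];k=cv2.resize(k,(228,300),interpolation=2)
out=np.zeros((600,800,3),np.uint8)
out[:260,:400]=a;out[:296,400:]=h;out[300:600,:350]=cv2.resize(b,(350,300));out[300:600,400:628]=k
cv2.imwrite("pics/crop1.png",out)
E
```

```text
base_hole (array([ 0.48  , -0.0729,  0.07  ]), array([0.0015, 0.0014, 0.002 ]))
hinge (array([ 0.6132, -0.0645,  0.0772]), array([0.0027, 0.0027]))
lidhole (array([ 0.6578, -0.0651,  0.1989]), array([0.001 , 0.0032, 0.0039]))
lidedge (array([ 0.6572, -0.0599,  0.2211]), array([0.0041, 0.0051, 0.0018]))
stop (array([ 0.5339, -0.0234,  0.0177]), array([0.0014, 0.0014])) [ 0.53343733 -0.02379243  0.02      ]
bfront [ 0.53385741 -0.04874074  0.045     ]
bback (array([ 0.5421, -0.139 ,  0.0494]), array([0.0024, 0.0045, 0.0042])) [ 0.54200108 -0.1465487   0.045     ]
corner [0.45497153 0.02495456 0.02      ]
corner [0.62224289 0.03609768 0.02      ]
corner [0.46559099 0.01166204 0.02      ]
corner [0.60808562 0.02209313 0.02      ]
bhw [ 0.48138805 -0.0743663   0.07      ] hole small [ 0.53196421 -0.00289386  0.02      ]
scene pin []
scene spare [([409.0, 291.0], 0.5), ([288.0, 265.0], 0.39)]
scene rack [([408.0, 214.0], 0.8), ([423.0, 252.0], 0.27)]
side pin [([270.0, 377.0], 0.65), ([234.0, 326.0], 0.19)]
side spare [([228.0, 373.0], 0.66)]
side rack [([249.0, 395.0], 0.86)]
rack (array([ 0.525 ,  0.3168, -0.0039]), array([0.0043, 0.0043]))
```

View pics/crop1.png

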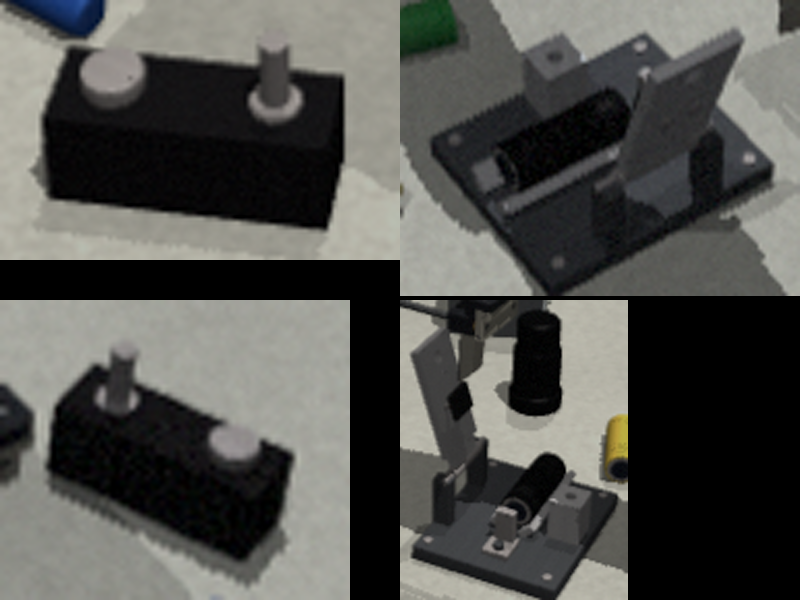

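```bash
python3 - <<'E'
from h import *
C={n:cam(n) for n in("scene","side")}
def T(**k):
    x,r=tri([ray(C[n],p) for n,p in k.items()]); return np.round(x,4),np.round(r,4)
print("pin head top",T(scene=(400,190),side=(268,365)), "collar",T(scene=(398.4,200),side=(268.7,380)))
print("spare top",T(scene=(422,209),side=(228,373.5)))
for p in((222,352),(236,279),(206,300)):print(at_z(C["scene"],p,0))
print("lens top",T(scene=(215,318),side=(346,190)),"notes",at_z(C["scene"],(170,308),.02),"cup",at_z(C["scene"],(410,298),0))
jo=np.array([.537,-.0695]);y=.065;ex=np.array([np.cos(y),np.sin(y)]);ey=np.array([-ex[1],ex[0]])
w=lambda a,b,z:np.r_[jo+a*ex+b*ey,z]
P={"bh":w(-.055,0,.07),"hinge":w(.075,0,.077),"stop":w(0,.046,.02),"stoptop":w(0,.046,.064)}
for a in(-.085,.085):
  for b in(-.1,.1):P["c%+.2f%+.1f"%(a,b)]=w(a,b,.02)
for k,v in P.items():print(k,v.round(4),[proj(C[n],v).round(1).tolist() for n in C])
E
```

```text
pin head top (array([0.4941, 0.2927, 0.0888]), array([0.0006, 0.0006])) collar (array([0.4942, 0.2923, 0.0514]), array([0.0004, 0.0004]))
spare top (array([0.5633, 0.3215, 0.0572]), array([0.0003, 0.0003]))
[ 0.6625011  -0.34376351  0.        ]
[ 0.47960116 -0.22024426  0.        ]
[ 0.50301042 -0.31456693  0.        ]
lens top (array([ 0.6602, -0.3398,  0.124 ]), array([0.0041, 0.0041])) notes [ 0.49630944 -0.40315782  0.02      ] cup [0.76325041 0.12950439 0.        ]
bh [ 0.4821 -0.0731  0.07  ] [[[285.0, 240.0]], [[362.8, 274.2]]]
hinge [ 0.6118 -0.0646  0.077 ] [[[313.7, 269.2]], [[311.6, 256.9]]]
stop [ 0.534  -0.0236  0.02  ] [[[311.5, 258.3]], [[331.6, 295.9]]]
stoptop [ 0.534  -0.0236  0.064 ] [[[311.5, 246.9]], [[332.3, 280.3]]]
c-0.09-0.1 [ 0.4587 -0.1748  0.02  ] [[[247.5, 262.0]], [[388.3, 273.3]]]
c-0.09+0.1 [0.4457 0.0248 0.02  ] [[[309.9, 231.4]], [[357.0, 320.5]]]
c+0.09-0.1 [ 0.6283 -0.1638  0.02  ] [[[282.5, 304.5]], [[325.1, 255.4]]]
c+0.09+0.1 [0.6153 0.0358 0.02  ] [[[347.2, 269.4]], [[287.7, 298.2]]]
```

>>> servo_tool:
  series:
    - {"claw": 0,"travel": [-40,0,38],"twist": 0.12}
    - {"claw": 0,"travel": [-41,0,30],"twist": 0.12}
    - {"claw": 0,"travel": [0,-38,0],"twist": 0.12}
    - {"claw": 0,"travel": [0,-38,0],"twist": 0.12}
    - {"claw": 0,"travel": [0,-38,0],"twist": 0.12}
    - {"claw": 0,"travel": [0,-38,0],"twist": 0.12}
    - {"claw": 0,"travel": [0,-38,0],"twist": 0.12}
    - {"claw": 0,"travel": [0,0,0],"twist": 0.12}
    - {"claw": 0,"travel": [0,0,0],"twist": 0.12}
    - {"claw": 0,"travel": [0,0,0],"twist": 0.12}

```text
time: 3.33
tool_pos: [0.561, -0.1891, 0.24]
orientation: [-0.583, -3.087, -0.0]
force: [-0.3, 0.1, -0.0]
grip_width: 0.0299
finger_force: 0.0
```

>>> servo_tool:
  series:
    - {"claw": 0,"travel": [0,0,-30],"twist": 0.12}
    - {"claw": 0,"travel": [0,0,-40],"twist": 0.12}
    - {"claw": 0,"travel": [0,0,-40],"twist": 0.12}
    - {"claw": 0,"travel": [0,0,-40],"twist": 0.08}
    - {"claw": 0,"travel": [0,0,-30],"twist": 0}
    - {"claw": 0,"travel": [0,0,0],"twist": 0}

```text
time: 3.83
tool_pos: [0.5567, -0.1872, 0.0542]
orientation: [0.099, -3.13, -0.005]
force: [-1.7, 1.0, 0.4]
grip_width: 0.0005
finger_force: 0.0
```

```bash
python3 - <<'E'
from h import *
C={n:cam(n) for n in("scene","side","wrist")}
s=bot.read_state();print(s["time"],s["tool_pos"],s["orientation"],s["joint_positions"],s["force"])
o=np.vstack([np.hstack([cv2.resize(C["scene"]["frame"][215:315,220:360],(420,300)),cv2.resize(C["side"]["frame"][170:330,260:435],(380,300))]),np.hstack([cv2.resize(C["wrist"]["frame"],(400,300)),np.zeros((300,400,3),np.uint8)])])
cv2.imwrite("pics/crop2.png",o)
E
```

```text
3.9833 [ 0.56236402 -0.18826608  0.06172121] [-9.79638853e-02  3.13847373e+00 -5.76045831e-04] [ 0.37515348  0.52191442 -0.20165414  1.78138008  0.13330931  0.84988069
  1.74483747] [ 0.31087425 -0.12275259  0.16737387]
```

View pics/crop2.png

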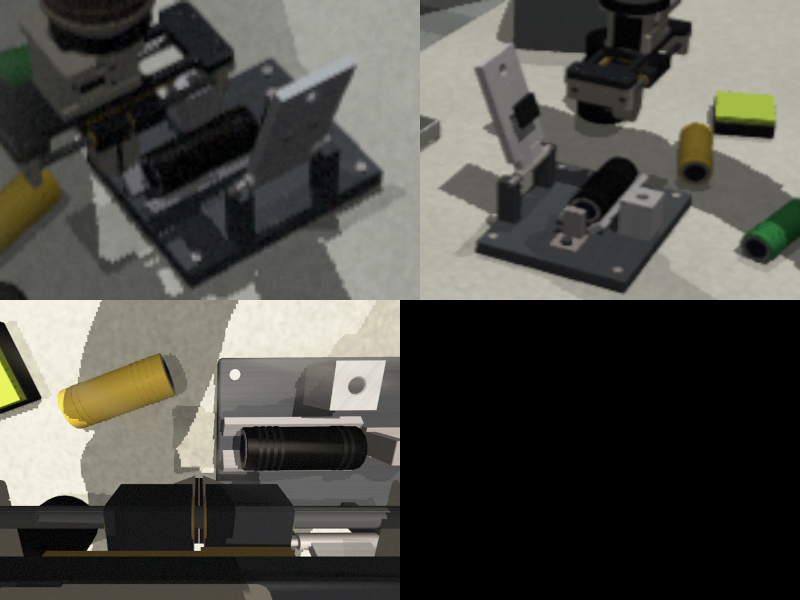

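```bash
python3 - <<'E'
from h import *
c=cam("wrist")
for t,z in(("base_hole",.07),("barrel_back",.045),("barrel_front",.045),("barrel",.045),("stop",.02)):
    for r in eyes.tip_of(t,"wrist")[:2]: print(t,np.round(r["centre"],1),round(r["score"],2),at_z(c,r["centre"],z).round(4))
print("corner",at_z(c,(351,94),.02),"screw",at_z(c,(376,120),.02))
print("barrel top edge/bottom edge at mid",at_z(c,(490,202),.045),at_z(c,(490,272),.045))
E
```

```text
base_hole [566.5 134.4] 0.94 [ 0.4827 -0.0741  0.07  ]
barrel_back [389.1 234.5] 0.82 [ 0.5429 -0.1467  0.045 ]
barrel_back [271.2 114. ] 0.56 [ 0.4815 -0.2159  0.045 ]
barrel_front [115.7 173.5] 0.7 [ 0.5178 -0.2999  0.045 ]
barrel [479.2 234. ] 0.83 [ 0.5394 -0.0953  0.045 ]
barrel [192.2 142.8] 0.79 [ 0.4988 -0.2577  0.045 ]
stop [577.2 221.5] 0.62 [ 0.5334 -0.0238  0.02  ]
corner [ 0.46695176 -0.17307136  0.02      ] screw [ 0.48034071 -0.15715421  0.02      ]
barrel top edge/bottom edge at mid [ 0.52064382 -0.09261361  0.045     ] [ 0.5618903  -0.08489566  0.045     ]
```

>>> servo_tool:
  series:
    - {"claw": 0,"travel": [-10,0,-8],"twist": 0}
    - {"claw": 0,"travel": [-9,0,-9],"twist": 0}
    - {"claw": 0,"travel": [0,0,0],"twist": 0}
    - {"claw": 0,"travel": [-0.5,8,0],"twist": 0}
    - {"claw": 0,"travel": [-0.5,8,0],"twist": 0}
    - {"claw": 0,"travel": [-0.4,6,0],"twist": 0}
    - {"claw": 0,"travel": [-0.4,6,0],"twist": 0}
    - {"claw": 0,"travel": [0,0,0],"twist": 0}

```text
time: 4.95
tool_pos: [0.5411, -0.1577, 0.0435]
orientation: [-0.103, 3.139, 0.001]
force: [0.2, 0.8, -0.2]
grip_width: 0.0
finger_force: 0.0
```

>>> servo_tool:
  series:
    - {"claw": 0,"travel": [-0.3,4,0],"twist": 0}
    - {"claw": 0,"travel": [-0.3,4,0],"twist": 0}
    - {"claw": 0,"travel": [-0.2,3,0],"twist": 0}
    - {"claw": 0,"travel": [-0.1,2,0],"twist": 0}
    - {"claw": 0,"travel": [0,0,0],"twist": 0}

```text
time: 5.37
tool_pos: [0.5395, -0.1465, 0.0431]
orientation: [0.1, -3.14, -0.0]
force: [0.0, -1.0, 0.2]
grip_width: 0.0004
finger_force: 0.0
```

>>> servo_tool:
  series:
    - {"claw": 0,"travel": [-0.1,1.5,0],"twist": 0}
    - {"claw": 0,"travel": [-0.1,1.5,0],"twist": 0}

```text
time: 5.53
tool_pos: [0.5393, -0.1443, 0.0431]
orientation: [-0.098, 3.14, -0.0]
force: [-0.7, 1.0, 0.6]
grip_width: 0.0004
finger_force: 0.0
```

>>> servo_tool:
  series:
    - {"claw": 0,"travel": [-0.1,1.5,0],"twist": 0}
    - {"claw": 0,"travel": [-0.1,1,0],"twist": 0}
    - {"claw": 0,"travel": [0,0,0],"twist": 0}

```text
time: 5.78
tool_pos: [0.5392, -0.1413, 0.0432]
orientation: [-0.099, 3.14, 0.0]
force: [-0.3, 1.3, -0.5]
grip_width: 0.0005
finger_force: 0.0
```

```bash
python3 - <<'E'
from h import *
C={n:cam(n) for n in("side","wrist")}
print(bot.read_state()["force"])
for t in("barrel_back","barrel_front","barrel"):
  for n in C: print(t,n,[(np.round(r["centre"],1).tolist(),round(r["score"],2),at_z(C[n],r["centre"],.045).round(4).tolist()) for r in eyes.tip_of(t,n)[:3]])
o=np.hstack([cv2.resize(C["side"]["frame"][225:320,300:400],(400,380),interpolation=2),cv2.resize(C["wrist"]["frame"][80:400,304:640],(400,380))])
cv2.imwrite("pics/crop3.png",o)
E
```

```text
[-0.08584492 -0.31246886 -0.33797648]
barrel_back side [([384.0, 263.7], 0.85, [0.4713, -0.1726, 0.045]), ([350.8, 259.9], 0.74, [0.5475, -0.1453, 0.045]), ([413.3, 301.1], 0.72, [0.3563, -0.0712, 0.045])]
barrel_back wrist [([301.7, 279.8], 0.87, [0.543, -0.148, 0.045]), ([181.4, 152.6], 0.71, [0.4797, -0.2106, 0.045])]
barrel_front side [([433.3, 285.6], 0.71, [0.338, -0.1495, 0.045]), ([338.0, 280.2], 0.67, [0.5348, -0.0543, 0.045])]
barrel_front wrist [([19.7, 211.6], 0.78, [0.5147, -0.2945, 0.045]), ([489.2, 280.8], 0.67, [0.5372, -0.0467, 0.045])]
barrel side [([422.1, 289.4], 0.96, [0.3549, -0.1222, 0.045]), ([345.2, 271.9], 0.63, [0.5359, -0.0927, 0.045]), ([384.9, 250.0], 0.59, [0.4944, -0.2304, 0.045])]
barrel wrist [([102.1, 181.8], 0.86, [0.4966, -0.2509, 0.045]), ([398.2, 278.2], 0.64, [0.5388, -0.0961, 0.045])]
```

View pics/crop3.png

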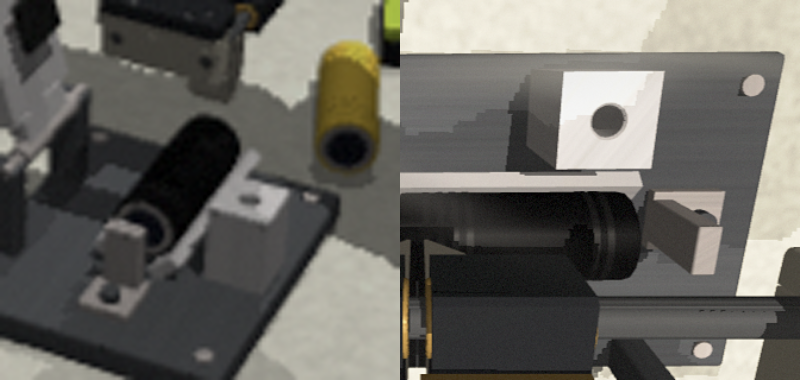

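```bash
python3 - <<'E'
from h import *
C={n:cam(n) for n in("scene","side","wrist")}
p=bot.read_state()["tool_pos"]
o=[]
for n in C:
  f=C[n]["frame"].copy()
  for q in((p),(p+[0,0,.02]),(p+[0,0,.066])):
    u=proj(C[n],q)[0]; print(n,u.round(1)); cv2.circle(f,tuple(int(v) for v in u.round()),1,(0,0,255),-1)
  o.append(f)
a=cv2.resize(o[0][205:305,230:350],(400,300),interpolation=2);b=cv2.resize(o[1][190:310,300:400],(400,480)[:1]+(300,),interpolation=2);w=o[2][160:460,100:600]
out=np.zeros((600,800,3),np.uint8);out[:300,:400]=a;out[:300,400:]=b;out[300:,:500]=w
cv2.imwrite("pics/crop4.png",out)
E
```

```text
scene [272.7 271.2]
scene [272.3 266. ]
scene [271.4 253.6]
side [353.1 262.3]
side [353.6 255.4]
side [354.7 239.1]
wrist [314.2 272.6]
wrist [313.9 286.9]
wrist [312.7 334.2]
```

View pics/crop4.png

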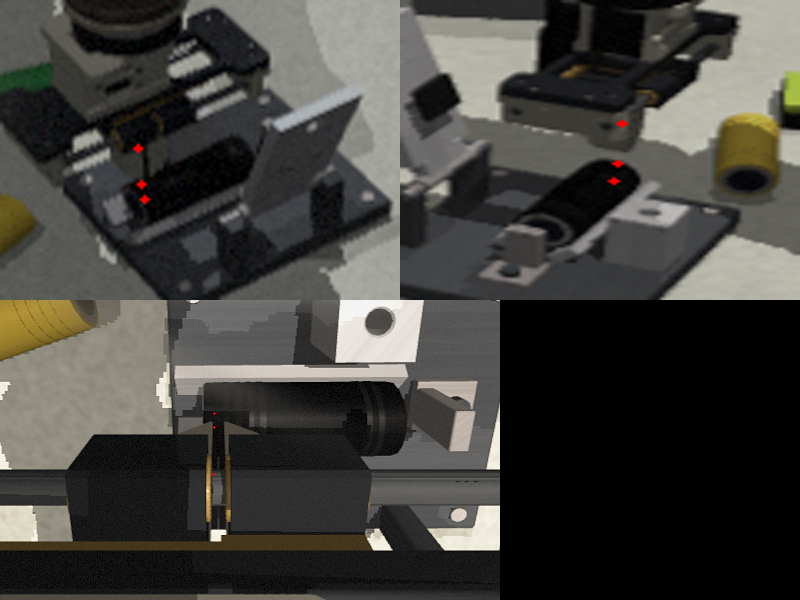

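```bash
python3 - <<'E'
from h import *
C={n:cam(n) for n in("scene","side")}
o=[]
for n in C:
  f=cv2.imread(f"pics/{n}0.png")
  for dx in(-.055,.055):
   for z in(.187,.206,.253):
    u=proj(C[n],[.625+dx,0,z])[0]; cv2.circle(f,tuple(int(v) for v in u.round()),1,(0,0,255),-1)
  o.append(f)
out=np.hstack([cv2.resize(o[0][145:245,290:400],(400,360),interpolation=2),cv2.resize(o[1][140:230,235:345],(400,360),interpolation=2)])
cv2.imwrite("pics/crop5.png",out)
E
```

```text
(no output)
```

View pics/crop5.png

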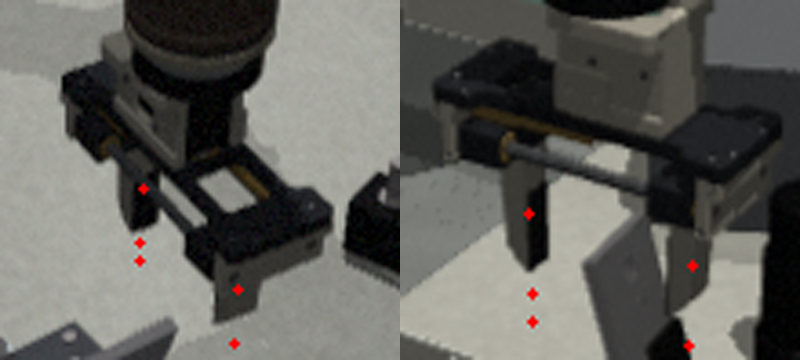

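>>> servo_tool:
  series:
    - {"claw": 0,"travel": [0,0,-3],"twist": 0}
    - {"claw": 0,"travel": [0,0,-3],"twist": 0}
    - {"claw": 0,"travel": [0,0,-2],"twist": 0}
    - {"claw": 0,"travel": [0,0,0],"twist": 0}

```text
time: 6.77
tool_pos: [0.5387, -0.1415, 0.0345]
orientation: [0.099, -3.139, -0.0]
force: [0.1, -0.9, -1.1]
grip_width: 0.0005
finger_force: 0.0
```

>>> servo_tool:
  series:
    - {"claw": 0,"travel": [0,0,-2],"twist": 0}
    - {"claw": 0,"travel": [0,0,0],"twist": 0}

```text
time: 6.93
tool_pos: [0.539, -0.1416, 0.0328]
orientation: [0.099, -3.14, -0.0]
force: [0.2, 0.1, -0.6]
grip_width: 0.0002
finger_force: 0.0
```

>>> servo_tool:
  series:
    - {"claw": 0,"travel": [0,0,-2],"twist": 0}
    - {"claw": 0,"travel": [0,0,0],"twist": 0}

```text
time: 7.1
tool_pos: [0.539, -0.1415, 0.0309]
orientation: [0.099, -3.14, -0.0]
force: [-0.1, -0.2, 0.5]
grip_width: 0.0002
finger_force: 0.0
```

>>> servo_tool:
  series:
    - {"claw": 0,"travel": [0,0,-2],"twist": 0}
    - {"claw": 0,"travel": [0,0,0],"twist": 0}

```text
time: 7.27
tool_pos: [0.539, -0.1416, 0.0289]
orientation: [0.099, -3.14, -0.0]
force: [-0.3, 0.1, 0.2]
grip_width: 0.0003
finger_force: 0.0
```

>>> servo_tool:
  series:
    - {"claw": 0,"travel": [0,0,-2],"twist": 0}
    - {"claw": 0,"travel": [0,0,0],"twist": 0}

```text
time: 7.43
tool_pos: [0.539, -0.1415, 0.0268]
orientation: [0.099, -3.14, -0.0]
force: [0.3, 0.3, -0.3]
grip_width: 0.0003
finger_force: 0.0
```

>>> servo_tool:
  series:
    - {"claw": 0,"travel": [0,0,-2],"twist": 0}
    - {"claw": 0,"travel": [0,0,0],"twist": 0}

```text
time: 7.6
tool_pos: [0.5393, -0.1417, 0.0253]
orientation: [-0.099, 3.14, -0.0]
force: [-1.1, -0.1, 3.4]
grip_width: 0.0004
finger_force: 1.7
```

>>> servo_tool:
  series:
    - {"claw": 0,"travel": [0,0,6],"twist": 0}
    - {"claw": 0,"travel": [1.5,-17,0],"twist": 0}
    - {"claw": 0,"travel": [1.5,-18,0],"twist": 0}
    - {"claw": 0,"travel": [1,-2,0],"twist": 0}
    - {"claw": 0,"travel": [0,0,-13],"twist": 0}
    - {"claw": 0,"travel": [0,0,-11],"twist": 0}
    - {"claw": 0,"travel": [0,0,0],"twist": 0}

```text
time: 8.18
tool_pos: [0.5415, -0.1777, 0.0052]
orientation: [0.099, -3.137, -0.002]
force: [-0.3, 0.2, 0.3]
grip_width: 0.0005
finger_force: 0.0
```

>>> servo_tool:
  series:
    - {"claw": 0,"travel": [-0.3,5,0],"twist": 0}
    - {"claw": 0,"travel": [-0.3,5,0],"twist": 0}
    - {"claw": 0,"travel": [-0.3,5,0],"twist": 0}
    - {"claw": 0,"travel": [-0.2,4,0],"twist": 0}
    - {"claw": 0,"travel": [0,0,0],"twist": 0}

```text
time: 8.6
tool_pos: [0.5423, -0.158, 0.0076]
orientation: [-0.102, 3.139, 0.001]
force: [-0.5, 0.1, -0.0]
grip_width: 0.0005
finger_force: 0.0
```

>>> servo_tool:
  series:
    - {"claw": 0,"travel": [-0.2,4,0],"twist": 0}
    - {"claw": 0,"travel": [-0.2,4,0],"twist": 0}
    - {"claw": 0,"travel": [-0.2,4,0],"twist": 0}
    - {"claw": 0,"travel": [0,0,0],"twist": 0}

```text
time: 8.93
tool_pos: [0.5416, -0.1471, 0.0074]
orientation: [-0.1, 3.14, -0.0]
force: [-0.2, -0.6, 0.7]
grip_width: 0.0001
finger_force: 0.5
```

```bash
python3 - <<'E'
from h import *
C={n:cam(n) for n in("side","wrist")}
print(bot.read_state()["tool_pos"])
for t in("barrel_back","barrel_front"):
  for n in C: print(t,n,[(round(r["score"],2),at_z(C[n],r["centre"],.045).round(4).tolist()) for r in eyes.tip_of(t,n)[:3]])
E
```

```text
[ 0.54149622 -0.14706543  0.00716087]
barrel_back side [(0.71, [0.3548, -0.0733, 0.045]), (0.58, [0.4819, -0.1928, 0.045]), (0.56, [0.5415, -0.1206, 0.045])]
barrel_back wrist [(0.93, [0.4793, -0.2108, 0.045]), (0.91, [0.5403, -0.1272, 0.045])]
barrel_front side [(0.91, [0.5316, -0.0272, 0.045]), (0.84, [0.5102, -0.267, 0.045]), (0.6, [0.335, -0.1644, 0.045])]
barrel_front wrist [(0.77, [0.5348, -0.0295, 0.045])]
```

>>> servo_tool:
  series:
    - {"claw": 0,"travel": [-0.1,1.5,0],"twist": 0}
    - {"claw": 0,"travel": [-0.1,1.5,0],"twist": 0}
    - {"claw": 0,"travel": [0,0,0],"twist": 0}

```text
time: 9.48
tool_pos: [0.5412, -0.1443, 0.0071]
orientation: [0.099, -3.14, -0.0]
force: [0.2, -0.5, -0.7]
grip_width: 0.0007
finger_force: 0.4
```

>>> servo_tool:
  series:
    - {"claw": 0,"travel": [0,1,0],"twist": 0}
    - {"claw": 0,"travel": [0,1,0],"twist": 0}
    - {"claw": 0,"travel": [0,0,0],"twist": 0}

```text
time: 9.73
tool_pos: [0.5412, -0.1432, 0.0071]
orientation: [0.098, -3.14, 0.001]
force: [-0.0, -3.4, -0.7]
grip_width: 0.0
finger_force: 1.8
```

>>> servo_tool:
  series:
    - {"claw": 0,"travel": [0,1,0],"twist": 0}
    - {"claw": 0,"travel": [0,0.5,0],"twist": 0}
    - {"claw": 0,"travel": [0,0,0],"twist": 0}

```text
time: 9.98
tool_pos: [0.5412, -0.1432, 0.0072]
orientation: [-0.097, 3.14, -0.003]
force: [-0.1, -8.0, -0.8]
grip_width: 0.0005
finger_force: 4.0
```

>>> servo_tool:
  series:
    - {"claw": 0,"travel": [0,-8,0],"twist": 0}
    - {"claw": 0,"travel": [0,0,38],"twist": 0}
    - {"claw": 0,"travel": [0,0,38],"twist": 0}
    - {"claw": 0,"travel": [0,0,38],"twist": 0}
    - {"claw": 0,"travel": [0,0,38],"twist": 0}
    - {"claw": 0,"travel": [0,0,38],"twist": 0}
    - {"claw": 0,"travel": [0,0,36],"twist": 0}
    - {"claw": 0,"travel": [28,17,0],"twist": 0}
    - {"claw": 0,"travel": [28,17,0],"twist": 0}
    - {"claw": 0,"travel": [28,17,0],"twist": 0}

```text
time: 10.82
tool_pos: [0.6264, -0.0974, 0.2345]
orientation: [-0.098, 3.138, 0.001]
force: [0.5, -0.3, 0.6]
grip_width: 0.0006
finger_force: 0.0
```

```bash
python3 - <<'E'
from h import *
C={n:cam(n) for n in("scene","side")}
s=bot.read_state();print(s["tool_pos"],s["joint_positions"])
for t,z in(("lid_edge",.22),("lid_hole",.2)):
  R={n:eyes.tip_of(t,n)[:2] for n in C}
  for n in C: print(t,n,[(round(r["score"],2),np.round(r["centre"],1)) for r in R[n]])
  if all(R.values()): print(tri([ray(C[n],R[n][0]["centre"]) for n in C]))
for t in("barrel_back","barrel_front"):
  for n in C: print(t,n,[(round(r["score"],2),at_z(C[n],r["centre"],.045).round(4).tolist()) for r in eyes.tip_of(t,n)[:3]])
E
```

```text
[ 0.62837537 -0.09260597  0.23248373] [ 0.22272647  0.43620718 -0.23658416  1.46327655  0.10021313  1.25325897
  1.6162645 ]
lid_edge scene [(0.76, array([326.8, 236.6]))]
lid_edge side [(0.96, array([293.4, 199.2])), (0.61, array([336.1, 290. ]))]
(array([ 0.65418637, -0.05517887,  0.22250739]), [np.float64(0.0018412031054322877), np.float64(0.0018412031054324525)])
lid_hole scene [(0.97, array([323.7, 245. ]))]
lid_hole side [(0.96, array([297.5, 206.7]))]
(array([ 0.6516337 , -0.06400461,  0.1993327 ]), [np.float64(0.0007566729230542858), np.float64(0.0007566729230541737)])
barrel_back scene [(0.85, [0.507, -0.227, 0.045]), (0.83, [0.385, -0.1165, 0.045]), (0.68, [0.5304, -0.1166, 0.045])]
barrel_back side [(0.84, [0.4801, -0.1799, 0.045]), (0.83, [0.5389, -0.1118, 0.045]), (0.66, [0.3571, -0.0769, 0.045])]
barrel_front scene [(0.76, [0.3591, -0.2071, 0.045]), (0.75, [0.5348, -0.3306, 0.045]), (0.6, [0.5335, -0.031, 0.045])]
barrel_front side [(0.78, [0.3347, -0.1505, 0.045]), (0.7, [0.5294, -0.0295, 0.045]), (0.57, [0.5043, -0.2734, 0.045])]
```

>>> servo_tool:
  series:
    - {"claw": 0,"travel": [27,16,0],"twist": 0}
    - {"claw": 0,"travel": [27,16,0],"twist": 0}
    - {"claw": 0,"travel": [0,0,0],"twist": 0}
    - {"claw": 0,"travel": [0,0,-26],"twist": 0}
    - {"claw": 0,"travel": [0,0,-26],"twist": 0}
    - {"claw": 0,"travel": [0,0,-25],"twist": 0}
    - {"claw": 0,"travel": [0,0,0],"twist": 0}

```text
time: 11.9
tool_pos: [0.6758, -0.0666, 0.1509]
orientation: [0.098, -3.132, -0.0]
force: [-0.8, 0.0, -0.7]
grip_width: 0.0003
finger_force: 0.0
```

>>> servo_tool:
  series:
    - {"claw": 0,"travel": [-10,-0.7,0],"twist": 0}
    - {"claw": 0,"travel": [-10,-0.7,0],"twist": 0}
    - {"claw": 0,"travel": [-10,-0.7,0],"twist": 0}
    - {"claw": 0,"travel": [-10,-0.7,0],"twist": 0}

```text
time: 12.23
tool_pos: [0.6404, -0.0691, 0.1585]
orientation: [-0.098, 3.136, -0.0]
force: [2.3, -0.0, 1.7]
grip_width: 0.0003
finger_force: 1.1
```

>>> servo_tool:
  series:
    - {"claw": 0,"travel": [-12,-0.7,0],"twist": 0}
    - {"claw": 0,"travel": [-12,-0.7,0],"twist": 0}
    - {"claw": 0,"travel": [-12,-0.7,0],"twist": 0}
    - {"claw": 0,"travel": [-12,-0.7,0],"twist": 0}
    - {"claw": 0,"travel": [-12,-0.7,0],"twist": 0}
    - {"claw": 0,"travel": [-12,-0.7,0],"twist": 0}
    - {"claw": 0,"travel": [-12,-0.7,0],"twist": 0}

```text
time: 12.82
tool_pos: [0.556, -0.074, 0.1581]
orientation: [-0.098, 3.137, -0.0]
force: [2.9, 1.1, 0.5]
grip_width: 0.0007
finger_force: 0.7
```

```bash
python3 - <<'E'
from h import *
C={n:cam(n) for n in("scene","side")}
s=bot.read_state();print(s["tool_pos"],s["joint_positions"],s["force"])
for t in("lid_edge","lid_hole"):
  R={n:eyes.tip_of(t,n)[:2] for n in C}
  for n in C: print(t,n,[(round(r["score"],2),np.round(r["centre"],1)) for r in R[n]])
  if all(R.values()): print(tri([ray(C[n],R[n][0]["centre"]) for n in C]))
E
```

```text
[ 0.55452245 -0.07436199  0.15792242] [ 0.22794773  0.371631   -0.25455129  1.7581278   0.10799466  1.02417404
  1.56690421] [ 0.71884333 -0.10150673 -0.31901504]
lid_edge scene [(0.96, array([293.4, 213.5])), (0.21, array([313.5, 271.1]))]
lid_edge side [(0.55, array([343. , 215.5])), (0.5, array([232.9, 326.9]))]
(array([ 0.53738292, -0.07358724,  0.20729004]), [np.float64(0.0027956208603840084), np.float64(0.002795620860384026)])
lid_hole scene [(0.75, array([297.4, 221.2]))]
lid_hole side [(0.94, array([341.3, 223.1]))]
(array([ 0.54244485, -0.06972337,  0.18682197]), [np.float64(0.0009567502379448854), np.float64(0.0009567502379449185)])
```

>>> servo_tool:
  series:
    - {"claw": 0,"travel": [-12,-0.7,0],"twist": 0}
    - {"claw": 0,"travel": [-8,0,0],"twist": 0}
    - {"claw": 0,"travel": [0,0,20],"twist": 0.0}
    - {"claw": 0.5,"travel": [-4,36,20],"twist": 0.08}
    - {"claw": 0.5,"travel": [-4,38,0],"twist": 0.08}
    - {"claw": 0.5,"travel": [-4,38,0],"twist": 0.08}
    - {"claw": 0.5,"travel": [-5,38,-10],"twist": 0.095}
    - {"claw": 0.5,"travel": [-5,38,-20],"twist": 0}
    - {"claw": 0.5,"travel": [-5,38,-20],"twist": 0}
    - {"claw": 0.5,"travel": [-5,38,-20],"twist": 0}

```text
time: 13.95
tool_pos: [0.5036, 0.1872, 0.1279]
orientation: [-0.62, 3.079, 0.0]
force: [0.8, -0.7, -0.1]
grip_width: 0.0423
finger_force: 0.0
```

>>> servo_tool:
  series:
    - {"claw": 0.5,"travel": [-4,38,-10],"twist": 0}
    - {"claw": 0.5,"travel": [-4,38,0],"twist": 0}
    - {"claw": 0.5,"travel": [0,24,0],"twist": 0}
    - {"claw": 0.5,"travel": [0,0,0],"twist": 0}
    - {"claw": 0.5,"travel": [0,0,0],"twist": 0}

```text
time: 14.37
tool_pos: [0.4952, 0.2873, 0.1181]
orientation: [0.626, -3.078, -0.001]
force: [0.8, -0.8, 0.3]
grip_width: 0.0459
finger_force: 0.0
```

```bash
python3 - <<'E'
from h import *
C={n:cam(n) for n in("scene","side","wrist")}
s=bot.read_state();print(s["time"],s["tool_pos"],s["orientation"],s["joint_positions"],s["grip_width"])
for t in("lid_edge","lid_hole"):
  R={n:eyes.tip_of(t,n)[:2] for n in("scene","side")}
  for n in R: print(t,n,[(round(r["score"],2),np.round(r["centre"],1)) for r in R[n]])
  if all(R.values()): print(tri([ray(C[n],R[n][0]["centre"]) for n in R]))
for t in("pin","spare","rack"):
  print(t,[(round(r["score"],2),np.round(r["centre"],1),at_z(C["wrist"],r["centre"],.052).round(4)) for r in eyes.boxes_of(t,"wrist")[:2]],[(round(r["score"],2),np.round(r["centre"],1),at_z(C["wrist"],r["centre"],.007).round(4)) for r in eyes.tip_of(t,"wrist")[:2]])
cv2.imwrite("pics/w5.png",np.hstack([cv2.resize(C["wrist"]["frame"],(480,360)),cv2.resize(C["scene"]["frame"][190:310,220:320],(300,360),interpolation=2)]))
E
```

```text
14.5167 [0.49628507 0.28375483 0.11818895] [ 6.18141684e-01 -3.07990514e+00  1.60931945e-03] [-0.30824815  0.4544538  -0.42234005  1.76336018  0.22065534  0.97123615
  1.14890071] 0.04584906355742141
lid_edge scene [(0.92, array([283.8, 216. ])), (0.72, array([396.5, 269.6]))]
lid_edge side [(0.91, array([365.6, 245.6])), (0.25, array([338.4, 292. ]))]
(array([ 0.47823031, -0.07008806,  0.15038895]), [np.float64(0.0014771172107820782), np.float64(0.0014771172107820806)])
lid_hole scene [(0.66, array([286.7, 226.3]))]
lid_hole side [(0.88, array([359.6, 245.9]))]
(array([ 0.49882723, -0.07711396,  0.13744414]), [np.float64(0.0019007423506682357), np.float64(0.0019007423506683262)])
pin [(0.61, array([331.5, 245. ]), array([0.496 , 0.2966, 0.052 ]))] [(0.86, array([331.2, 229.7]), array([0.4958, 0.2979, 0.007 ]))]
spare [(0.51, array([327.7, 325.9]), array([0.5557, 0.3192, 0.052 ]))] [(0.74, array([329.5, 313.1]), array([0.5655, 0.3262, 0.007 ]))]
rack [(0.88, array([329.5, 267.4]), array([0.5121, 0.3019, 0.052 ]))] [(0.85, array([329.9, 264. ]), array([0.5236, 0.3086, 0.007 ]))]
```

View pics/w5.png

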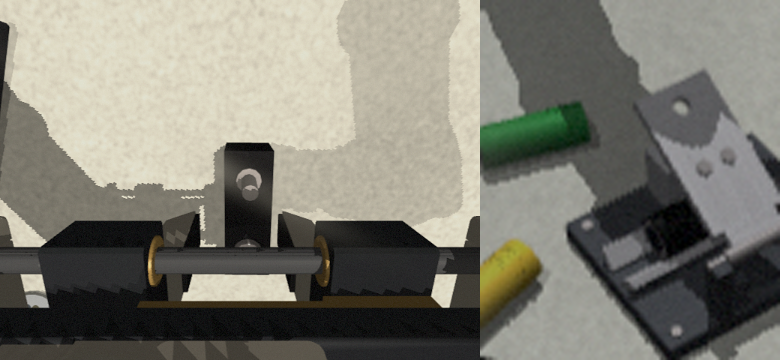

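```bash
python3 - <<'E'
from h import *
c=cam("wrist");f=c["frame"]
print(at_z(c,(333,256),.092),at_z(c,(332,238),.055),bot.read_state()["tool_pos"])
g=cv2.cvtColor(f,cv2.COLOR_BGR2GRAY)[215:275,300:366]
_,b=cv2.threshold(g,90,255,0); n,l,s,ce=cv2.connectedComponentsWithStats(b)
for i in range(1,n):
  if s[i,4]>30: print(s[i],ce[i]+[300,215])
for p in((.494,.2925),(.495,.2945)): print(proj(c,[[*p,.092],[*p,.056],[*p,.052]]).round(1).tolist())
E
```

```text
[0.49149459 0.29536583 0.092     ] [0.49028094 0.29558687 0.055     ] [0.49581231 0.28531533 0.11833631]
[ 61   0   5  60 232] [363.49137931 247.68965517]
[ 13   9  35  39 674] [331.19287834 241.39910979]
[[327.0, 257.9], [325.9, 241.5], [325.8, 239.9]]
[[329.4, 260.5], [327.9, 243.8], [327.8, 242.2]]
```

>>> servo_tool:
  series:
    - {"claw": 0.5,"travel": [-3,9,-10],"twist": 0}
    - {"claw": 0.5,"travel": [0,0,-25],"twist": 0}
    - {"claw": 0.5,"travel": [0,0,-25],"twist": 0}
    - {"claw": 0.5,"travel": [0,0,-20],"twist": 0}
    - {"claw": 0.5,"travel": [0,0,-10],"twist": 0}
    - {"claw": 0.5,"travel": [0,0,0],"twist": 0}
    - {"claw": 0.5,"travel": [0,0,0],"twist": 0}

```text
time: 15.65
tool_pos: [0.4924, 0.2949, 0.0281]
orientation: [0.622, -3.079, -0.0]
force: [0.4, -0.1, -0.3]
grip_width: 0.0459
finger_force: 0.0
```

>>> servo_tool:
  series:
    - {"claw": 0.5,"travel": [0,0,-6],"twist": 0}
    - {"claw": 0.3,"travel": [0,0,0],"twist": 0}
    - {"claw": 0,"travel": [0,0,0],"twist": 0}
    - {"claw": 0,"travel": [0,0,0],"twist": 0}
    - {"claw": 0,"travel": [0,0,0],"twist": 0}
    - {"claw": 0,"travel": [0,0,0],"twist": 0}
  newtons: 45

```text
time: 16.15
tool_pos: [0.493, 0.2945, 0.0227]
orientation: [-0.621, 3.079, 0.0]
force: [0.4, 0.1, -0.1]
grip_width: 0.0171
finger_force: 0.0
```

>>> servo_tool:
  series:
    - {"claw": 0,"travel": [0,0,0],"twist": 0}
    - {"claw": 0,"travel": [0,0,0],"twist": 0}
    - {"claw": 0,"travel": [0,0,0],"twist": 0}

```text
time: 16.4
tool_pos: [0.493, 0.2945, 0.0226]
orientation: [-0.621, 3.079, 0.0]
force: [-0.4, 0.1, 3.5]
grip_width: 0.0129
finger_force: 45.0
```

>>> servo_tool:
  series:
    - {"claw": 0,"travel": [0,0,15],"twist": 0}
    - {"claw": 0,"travel": [0,0,30],"twist": 0}
    - {"claw": 0,"travel": [0,0,35],"twist": 0}
    - {"claw": 0,"travel": [0,0,35],"twist": 0}
    - {"claw": 0,"travel": [0,0,30],"twist": 0}
    - {"claw": 0,"travel": [0,-35,0],"twist": 0}
    - {"claw": 0,"travel": [-1,-38,0],"twist": 0}
    - {"claw": 0,"travel": [-1,-38,0],"twist": 0}
    - {"claw": 0,"travel": [-1,-38,0],"twist": 0}
    - {"claw": 0,"travel": [-2,-38,0],"twist": 0}

```text
time: 17.23
tool_pos: [0.4874, 0.1057, 0.1673]
orientation: [-0.621, 3.079, -0.0]
force: [1.0, 0.3, -0.9]
grip_width: 0.0129
finger_force: 45.0
```

>>> servo_tool:
  series:
    - {"claw": 0,"travel": [-2,-38,0],"twist": 0}
    - {"claw": 0,"travel": [-1,-38,0],"twist": 0}
    - {"claw": 0,"travel": [-1,-36,0],"twist": 0}
    - {"claw": 0,"travel": [-1,-25,0],"twist": 0}
    - {"claw": 0,"travel": [0,0,0],"twist": 0}
    - {"claw": 0,"travel": [0,0,0],"twist": 0}

```text
time: 17.73
tool_pos: [0.4825, -0.0312, 0.1672]
orientation: [0.615, -3.08, 0.0]
force: [0.3, 0.7, -0.4]
grip_width: 0.0129
finger_force: 45.0
```

```bash
python3 - <<'E'
from h import *
C={n:cam(n) for n in("scene","side","wrist")}
s=bot.read_state();print(s["time"],s["tool_pos"],s["orientation"],s["joint_positions"],s["grip_width"],s["force"])
for t in("lid_edge","lid_hole","pin"):
  R={n:eyes.tip_of(t,n)[:2] for n in C}
  for n in R: print(t,n,[(round(r["score"],2),np.round(r["centre"],1)) for r in R[n]])
  L=[n for n in R if R[n]]
  if len(L)>1: print(L,tri([ray(C[n],R[n][0]["centre"]) for n in L]))
o=np.hstack([cv2.resize(C["wrist"]["frame"][100:420,160:480],(400,400),interpolation=2),np.vstack([cv2.resize(C["scene"]["frame"][180:260,230:330],(400,300),interpolation=2),cv2.resize(C["side"]["frame"][180:280,310:410],(400,300),interpolation=2)])[:600]]) if 0 else None
out=np.zeros((600,800,3),np.uint8)
out[:400,:400]=cv2.resize(C["wrist"]["frame"][80:400,160:480],(400,400));out[:300,400:]=cv2.resize(C["scene"]["frame"][170:275,240:380],(400,300),interpolation=2);out[300:,400:]=cv2.resize(C["side"]["frame"][170:290,300:460],(400,300),interpolation=2)
cv2.imwrite("pics/w6.png",out); np.savez("w6.npz",**{n:C[n]["frame"] for n in C})
import pickle; pickle.dump(C,open("C6.pkl","wb"))
E
```

```text
17.8833 [ 0.48279084 -0.02810291  0.16729904] [-6.24000004e-01  3.07888419e+00  1.06697720e-03] [ 0.23335018  0.25205843 -0.345142    1.91169803  0.09999051  0.99437676
  1.81440414] 0.012836637945878984 [ 0.52414771 -0.0836389  -0.5631624 ]
lid_edge scene [(0.88, array([278.3, 225.6]))]
lid_edge side [(0.88, array([371.2, 269.3])), (0.51, array([357.7, 254.4]))]
lid_edge wrist [(0.56, array([268. , 185.8]))]
['scene', 'side', 'wrist'] (array([ 0.45880616, -0.07258963,  0.09705719]), [np.float64(0.006947625158796142), np.float64(0.0056234522920710055), np.float64(0.002819579985921526)])
lid_hole scene [(0.64, array([280.5, 231.1]))]
lid_hole side [(0.58, array([364.6, 264.4]))]
lid_hole wrist [(0.73, array([589. , 367.1])), (0.61, array([257.6, 218.2]))]
['scene', 'side', 'wrist'] (array([ 0.46179275, -0.00507162,  0.16746649]), [np.float64(0.10105680950830562), np.float64(0.02153724343909887), np.float64(0.10447833814124752)])
pin scene [(0.74, array([284. , 237.9])), (0.54, array([298.2, 211.9]))]
pin side [(0.63, array([362.4, 263.8])), (0.47, array([359.1, 250.9]))]
pin wrist [(0.77, array([316., 265.])), (0.75, array([186.2, 238.3]))]
['scene', 'side', 'wrist'] (array([ 0.48977797, -0.05442123,  0.10082058]), [np.float64(0.02834442797733848), np.float64(0.012908409500293674), np.float64(0.03504042059486242)])
```

View pics/w6.png

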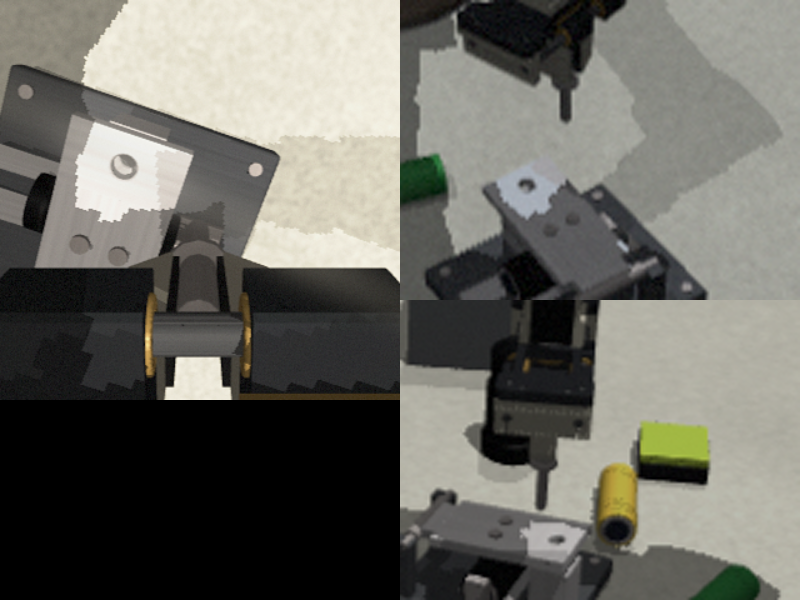

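```bash
python3 - <<'E'
import pickle
from h import *
C=pickle.load(open("C6.pkl","rb"))
def T(**k): x,r=tri([ray(C[n],p) for n,p in k.items()]); return x.round(4),np.round(r,4)
print("hole",T(scene=(284.1,235.1),side=(362.8,266),wrist=(259.2,212.8)),T(scene=(284.1,235.1),side=(362.8,266)))
for z in(.082,.094):print(z,at_z(C["wrist"],(259.2,212.8),z),at_z(C["scene"],(284.1,235.1),z),at_z(C["side"],(362.8,266),z))
print("tip",T(scene=(298.1,212),side=(356.4,252.3)),at_z(C["scene"],(298.1,212),.1517),at_z(C["side"],(356.4,252.3),.1517),at_z(C["wrist"],(316,265),.1517))
f=C["wrist"]["frame"]
t=np.array([.4828,-.0281])
for p in(t,):print("expected tip",[proj(C[n],[*p,.1517]).round(1).tolist() for n in C],"collar",[proj(C[n],[*p,.1967]).round(1).tolist() for n in C])
# ellipse of hole in wrist
g=cv2.cvtColor(f,cv2.COLOR_BGR2GRAY)[195:232,240:280]; print(g[::3,::2])
s=cv2.cvtColor(C["side"]["frame"],cv2.COLOR_BGR2GRAY)[236:258,346:368]; print(s)
E
```

```text
hole (array([ 0.4836, -0.0739,  0.0907]), array([0.0018, 0.0008, 0.0018])) (array([ 0.4841, -0.0755,  0.0907]), array([0.0007, 0.0007]))
0.082 [ 0.48564178 -0.07258845  0.082     ] [ 0.47575568 -0.0718551   0.082     ] [ 0.48951923 -0.08652814  0.082     ]
0.094 [ 0.4826012  -0.07186969  0.094     ] [ 0.48630467 -0.07729042  0.094     ] [ 0.48255276 -0.07021539  0.094     ]
tip (array([ 0.4835, -0.0328,  0.1512]), array([0.0004, 0.0004])) [ 0.48355236 -0.03314969  0.1517    ] [ 0.4833842  -0.03165754  0.1517    ] [ 0.48419176 -0.02712122  0.1517    ]
expected tip [[[299.7, 211.1]], [[355.9, 253.2]], [[315.4, 262.3]]] collar [[[299.5, 197.8]], [[357.2, 235.1]], [[314.8, 293.8]]]
[[234 236 236 233 236 236 237 236 238 238 238 240 240 239 239 240 240 240
  240 240]
 [234 233 235 234 235 234 236 234 236 237 235 235 237 237 239 239 238 239
  240 239]
 [233 234 233 235 234 235 236 237 236 238 239 238 237 237 236 234 237 240
  240 240]
 [231 230 232 231 232 234 196 161 123 119 118 137 215 239 237 239 238 238
  238 237]
 [234 232 232 231 226 162 224 215 177 134 127 123 118 128 228 239 237 235
[... 2039 characters left out ...]
6  43  87 168 183 184 186 186
  185 181 181 177]
 [177 175 177 177 180 183 182 161  87  47  44  45  97 167 180 180 183 184
  185 182 181 182]
 [181 178 178 180 183 182 182 178 100  47  43  44 123 171 179 182 182 184
  183 182 181 184]
 [165 175 177 178 181 179 180 182 127  71  51  87 157 178 184 184 185 184
  184 183 183 183]
 [116 121 132 135 159 166 178 184 172 144 133 160 177 178 180 183 185 185
  184 183 183 182]
 [ 99  98 101 104 114 117 123 133 137 142 155 165 180 182 179 179 184 186
  183 182 182 181]
 [ 98  99  98  99  98  98  98 101 104 109 115 117 124 137 138 161 167 180
  182 181 182 183]
 [ 97  96  98  98  98  98  99  98  98  99  98  98  99 104 104 114 118 124
  136 139 150 164]]
```

>>> servo_tool:
  series:
    - {"claw": 0,"travel": [0,-15,-5],"twist": 0}
    - {"claw": 0,"travel": [0,-15,-10],"twist": 0}
    - {"claw": 0,"travel": [0,-15,-10],"twist": 0}
    - {"claw": 0,"travel": [0,0,-10],"twist": 0}
    - {"claw": 0,"travel": [0,0,0],"twist": 0}
    - {"claw": 0,"travel": [0,0,0],"twist": 0}
    - {"claw": 0,"travel": [0,0,0],"twist": 0}

```text
time: 18.92
tool_pos: [0.4831, -0.0736, 0.1327]
orientation: [-0.623, 3.079, 0.001]
force: [0.7, 0.3, 0.1]
grip_width: 0.0132
finger_force: 45.0
```

```bash
python3 - <<'E'
from h import *
import pickle
C={}
for n in("scene","side"): C[n]=cam(n); print(n,bot.read_state()["tool_pos"].round(4))
pickle.dump(C,open("C7.pkl","wb"))
t=bot.read_state()["tool_pos"]; tz=t[2]-.0226+.007
print("tip z",tz,"exp",[proj(C[n],[t[0],t[1],tz]).round(1).tolist() for n in C],"collar z",[proj(C[n],[t[0],t[1],tz+.045]).round(1).tolist() for n in C])
for t in("pin","lid_hole"):
  for n in C: print(t,n,[(round(r["score"],2),np.round(r["centre"],1).tolist()) for r in eyes.tip_of(t,n)[:3]])
np.set_printoptions(linewidth=200)
for n,(r,c) in {"scene":(212,270),"side":(243,348)}.items():
  print(n,r,c);print(cv2.cvtColor(C[n]["frame"],cv2.COLOR_BGR2GRAY)[r:r+28,c:c+28])
E
```

```text
scene [ 0.4833 -0.0736  0.1329]
side [ 0.4833 -0.0737  0.1329]
tip z 0.11734908011838092 exp [[[284.4, 227.4]], [[363.8, 256.5]]] collar z [[[283.9, 214.5]], [[365.2, 239.3]]]
pin scene [(0.5, [462.9, 246.3]), (0.42, [284.7, 227.1])]
pin side [(0.68, [364.0, 256.9]), (0.44, [362.1, 264.2]), (0.3, [329.6, 297.1])]
lid_hole scene [(0.76, [286.6, 234.6])]
lid_hole side [(0.88, [362.8, 262.4])]
scene 212 270
[[ 47  52  57 105 128 111  76  51  43  41  46  51  52  51  47  36  54  61 106 129 156 157 156 156 157 157 161 159]
 [ 46  50  50 100 162 157 129 111  70  46  50  54  51  48  50  42  47  65 155 156 157 159 157 157 156 161 156 159]
 [ 45  50  51  85 160 164 163 159 107  50  46  46  47  50  46  42  50  64 147 159 157 161 161 155 157 155 156 157]
 [ 50  47  41  80 159 156 160 159 135  51  49  53  52  50  51  49  54  63 141 158 157 162 163 161 158 157 157 156]
 [ 51  52  46 105 156 155 159 161 155  69  47  50  51  51  51  50  55  98 155 155 157 161 163 161 163 164 161 156]
 [ 97  82 114 143 157 160 159 161 152 122  89  53  47  48  42  64 108 143 162 160 155 159 160 160 161 165 163 158]
 [
[... 5062 characters left out ...]
  90  92]
 [138 139 139  94  71  72  71 125  92  71  71  64  59  60  82  73  65  90 136 153 156 157 156 145 114  93  90  95]
 [151 152 114  80  71  71 125 109  79  72  72  88  68  58  80  66  59  93 143 156 157 156 155 126  95  90  95  96]
 [154 152  99  71  72  70 136 100  73  73  73 130 130 125 114 106 132 144 154 155 157 156 137 104  91  91  94  95]
 [155 116  79  71  70  71  93 131  94  71  72  94 139 149 147 145 153 156 155 156 156 145 112  91  91  92  92  93]
 [100  80  71  70  71  72  72  93  79  70  72 127 149 152 153 154 154 154 156 156 156 126  97  89  91  91  91  94]
 [ 71  71  70  70  71  71  72  73  71  72  73 138 151 152 154 155 154 155 155 155 137 103  91  70  57  63  71  80]]
```

```bash
python3 - <<'E'
from h import *
import pickle
C=pickle.load(open("C7.pkl","rb"))
def T(**k): x,r=tri([ray(C[n],p) for n,p in k.items()]); return x.round(4),np.round(r,4)
print("hole",T(scene=(284.2,234.6),side=(362.2,265.5)),"tip",T(scene=(283.6,227.4),side=(363.4,256.5)))
for p in((.4833,-.0737),(.482,-.0735),(.484,-.0755)): print(p,[proj(C[n],[*p,.0935]).round(1).tolist() for n in C],[proj(C[n],[*p,.1174]).round(1).tolist() for n in C])
E
```

```text
hole (array([ 0.4848, -0.0749,  0.0924]), array([0.0013, 0.0013])) tip (array([ 0.4835, -0.0749,  0.1172]), array([0.0014, 0.0014]))
(0.4833, -0.0737) [[[284.8, 234.0]], [[363.2, 265.3]]] [[[284.5, 227.4]], [[363.9, 256.5]]]
(0.482, -0.0735) [[[284.6, 233.7]], [[363.6, 265.6]]] [[[284.3, 227.1]], [[364.3, 256.7]]]
(0.484, -0.0755) [[[284.3, 234.4]], [[363.2, 264.9]]] [[[284.0, 227.8]], [[363.9, 256.0]]]
```

>>> servo_tool:
  series:
    - {"claw": 0,"travel": [0.4,0,-10],"twist": 0}
    - {"claw": 0,"travel": [0,0,-8],"twist": 0}
    - {"claw": 0,"travel": [0,0,-4],"twist": 0}
    - {"claw": 0,"travel": [0,0,-4],"twist": 0}
    - {"claw": 0,"travel": [0,0,-4],"twist": 0}
    - {"claw": 0,"travel": [0,0,0],"twist": 0}

```text
time: 19.72
tool_pos: [0.4826, -0.0746, 0.1013]
orientation: [0.621, -3.078, -0.001]
force: [0.4, -0.4, -0.2]
grip_width: 0.0126
finger_force: 45.0
```

>>> servo_tool:
  series:
    - {"claw": 0,"travel": [0,0,-4],"twist": 0}
    - {"claw": 0,"travel": [0,0,-4],"twist": 0}
    - {"claw": 0,"travel": [0,0,-3],"twist": 0}
    - {"claw": 0,"travel": [0,0,0],"twist": 0}

```text
time: 20.05
tool_pos: [0.4828, -0.0746, 0.0907]
orientation: [0.621, -3.079, -0.0]
force: [-0.2, 1.0, -0.3]
grip_width: 0.013
finger_force: 45.0
```

>>> servo_tool:
  series:
    - {"claw": 0,"travel": [0.3,0.8,-2],"twist": 0}
    - {"claw": 0,"travel": [0,0,-2],"twist": 0}
    - {"claw": 0,"travel": [0,0,-2],"twist": 0}
    - {"claw": 0,"travel": [0,0,-2],"twist": 0}
    - {"claw": 0,"travel": [0,0,0],"twist": 0}

```text
time: 20.47
tool_pos: [0.4832, -0.0738, 0.0829]
orientation: [0.621, -3.079, -0.0]
force: [0.2, -0.4, -1.0]
grip_width: 0.0131
finger_force: 45.0
```

>>> servo_tool:
  series:
    - {"claw": 0,"travel": [0,0,-3],"twist": 0}
    - {"claw": 0,"travel": [0,0,-3],"twist": 0}
    - {"claw": 0,"travel": [0,0,-3],"twist": 0}
    - {"claw": 0,"travel": [0,0,0],"twist": 0}

```text
time: 20.8
tool_pos: [0.483, -0.0738, 0.0736]
orientation: [0.621, -3.079, -0.001]
force: [0.6, 0.6, -1.2]
grip_width: 0.013
finger_force: 45.0
```

>>> servo_tool:
  series:
    - {"claw": 0,"travel": [0,0,-3],"twist": 0}
    - {"claw": 0,"travel": [0,0,-3],"twist": 0}
    - {"claw": 0,"travel": [0,0,-2],"twist": 0}
    - {"claw": 0,"travel": [0,0,0],"twist": 0}

```text
time: 21.13
tool_pos: [0.4832, -0.0738, 0.0658]
orientation: [0.621, -3.079, -0.0]
force: [-0.3, -0.2, -1.8]
grip_width: 0.0131
finger_force: 45.0
```

>>> servo_tool:
  series:
    - {"claw": 0,"travel": [0,0,-3],"twist": 0}
    - {"claw": 0,"travel": [0,0,-3],"twist": 0}
    - {"claw": 0,"travel": [0,0,-3],"twist": 0}
    - {"claw": 0,"travel": [0,0,0],"twist": 0}

```text
time: 21.47
tool_pos: [0.4831, -0.0738, 0.0569]
orientation: [0.621, -3.079, -0.0]
force: [-2.5, 0.2, 4.1]
grip_width: 0.0134
finger_force: 45.0
```

>>> servo_tool:
  series:
    - {"claw": 0,"travel": [0,0,-2],"twist": 0}
    - {"claw": 0,"travel": [0,0,-1],"twist": 0}
    - {"claw": 0,"travel": [0,0,0],"twist": 0}

```text
time: 21.72
tool_pos: [0.4831, -0.0739, 0.0543]
orientation: [0.621, -3.079, -0.0]
force: [-3.4, 0.4, 5.8]
grip_width: 0.013
finger_force: 45.0
```

>>> servo_tool:
  series:
    - {"claw": 0,"travel": [-0.4,0,-1],"twist": 0}
    - {"claw": 0,"travel": [0,0,-1],"twist": 0}
    - {"claw": 0,"travel": [0,0,0],"twist": 0}

```text
time: 21.97
tool_pos: [0.4829, -0.0739, 0.0526]
orientation: [0.621, -3.079, 0.0]
force: [-4.2, -0.5, 7.2]
grip_width: 0.0131
finger_force: 45.0
```

>>> servo_tool:
  series:
    - {"claw": 0,"travel": [0,0,-1],"twist": 0}
    - {"claw": 0,"travel": [0,0,0],"twist": 0}

```text
time: 22.13
tool_pos: [0.483, -0.0739, 0.0524]
orientation: [0.621, -3.08, 0.001]
force: [-6.4, 0.4, 19.1]
grip_width: 0.0132
finger_force: 45.0
```

>>> servo_tool:
  series:
    - {"claw": 0,"travel": [-0.3,0,-0.3],"twist": 0}
    - {"claw": 0,"travel": [0,0,0],"twist": 0}
    - {"claw": 0,"travel": [0,0,0],"twist": 0}
    - {"claw": 0,"travel": [0,0,0],"twist": 0}
  newtons: 58

```text
time: 22.47
tool_pos: [0.483, -0.0739, 0.0523]
orientation: [-0.621, 3.079, -0.001]
force: [-7.4, -0.3, 22.0]
grip_width: 0.013
finger_force: 58.0
```

```bash
python3 - <<'E'
from h import *
C={n:cam(n) for n in("scene","side")}
s=bot.read_state();print(s["time"],s["tool_pos"],s["force"],s["torque"])
for t in("lid_edge","barrel_front","barrel_back"):
  R={n:eyes.tip_of(t,n)[:3] for n in C}
  for n in C: print(t,n,[(round(r["score"],2),np.round(r["centre"],1).tolist(),at_z(C[n],r["centre"],.077 if t=="lid_edge" else .045).round(4).tolist()) for r in R[n]])
e=np.array([.537-.075*.998,-.0695-.005])
for z in(.077,.0905):print(z,[proj(C[n],[*e,z]).round(1).tolist() for n in C])
E
```

```text
22.5667 [ 0.48298541 -0.07390255  0.05232808] [-6.79699900e+00 -1.31828333e-02  2.20652249e+01] [0.203701   1.69574356 0.02926637]
lid_edge scene [(0.86, [279.9, 232.6], [0.4576, -0.0745, 0.077])]
lid_edge side [(0.86, [369.8, 274.2], [0.4647, -0.072, 0.077]), (0.16, [228.3, 387.9], [0.5293, 0.364, 0.077])]
barrel_front scene [(0.57, [206.4, 301.1], [0.542, -0.3239, 0.045]), (0.57, [220.3, 237.6], [0.3636, -0.2062, 0.045])]
barrel_front side [(0.74, [436.0, 284.8], [0.3337, -0.1557, 0.045]), (0.7, [387.6, 237.8], [0.5122, -0.2883, 0.045]), (0.62, [334.1, 287.6], [0.529, -0.0244, 0.045])]
barrel_back scene [(0.86, [253.6, 230.5], [0.3853, -0.1175, 0.045]), (0.61, [236.8, 274.2], [0.5028, -0.2244, 0.045]), (0.56, [280.3, 264.2], [0.5297, -0.1145, 0.045])]
barrel_back side [(0.88, [413.2, 302.6], [0.3545, -0.066, 0.045]), (0.19, [156.6, 385.2], [0.6637, 0.4008, 0.045])]
0.077 [[[280.7, 233.6]], [[371.3, 274.0]]]
0.0905 [[[280.6, 230.0]], [[371.7, 269.1]]]
```

```bash
python3 -c "
from cell import bot
print(bot.sign_off())"
```

```text
the job is handed in; nothing more can be done
None
```

The job is handed in: the barrel is home against the stop, the upper half is shut, and the long pin is through both holes, still held and pressed down at about 22 N. It took about 23 s of the 67 s. The fingertips turned out to sit about 39 mm higher than the reported TCP; I found this by touch on the barrel's top and corrected for it.

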